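# Push a carton up the scale's ramp until the stop switch clicks

## Task

Push the small kraft carton up the packing scale's ramp and over the lip, so that it sits squarely and wholly on the scale's pan, and on against the plunger of the stop switch until you feel the plunger click, but no further. Push it, do not lift or tip it; then back away and leave the carton standing flat on the pan. Leave the other things on the table where they are.

Things in the scene. Friction and masses are not known exactly. Their poses are not given: they have to be found in the camera images.
- carton: Closed brown kraft box, 80 (x) x 110 (y) x 70 mm high, 0.25 to 0.5 kg, loose. Origin: centre of its underside, z up. Starts flat on the table before the ramp's foot, its x within 0.35 rad of the scale's x, up to 40 mm off the scale's centre line. Its +x face (110 mm wide) looks to the ramp, the -x face is to be pushed.
- scale: Low packing scale with loading ramp, fixed, 190 mm wide (y -95 to 95 mm). Origin at table height on its centre line; x: the way goods travel; z up. Bare aluminium ramp, flush with the table at x = -190 mm, rises evenly to the lip. A read-out housing 70 x 45 x 41 mm high stands beside the pan at x = 40 to 110, y = -95 to -141 mm.
- lip (a point): Middle of the lip's crest at the top of the ramp: x = -82 mm in the scale's frame, 21 mm above the table. The lip strip ends at x = -77 mm, then a 5 mm step drops to the pan. The carton is wholly behind the lip when its origin is beyond x = -36 mm. On the ramp it leans back 0.2 rad and climbs: pushing fingers must rise with it, or their grippy pads jam it.
- pan (a point): Point on the pan's centre line at x = 38 mm in the scale's frame. The flat steel pan lies 16 mm above the table, from the lip to x = 113 mm. A dark bracket, 60 mm wide, 52 mm high, stands on it and carries the stop switch. It is clamped in a slot: the plunger's free face is anywhere from 18 mm before to 17 mm beyond this point (along x) and must be felt or seen.
- plunger (a joint): Stop switch plunger facing the ramp: rubber tip 26 mm across, on the centre line, 46 mm above the table. Value: m pressed along the scale's x, 0 free, end 0.009. Tactile dome: 1 N at first, 6 N peak at 0.002, then clicks down to 3.5 N at 0.0045, up to 9 N at 0.0065. Clicked past 0.0025, over-pressed past 0.007. Let go, it may push the carton back some mm: no matter. Sliding the carton adds 1 to 5 N.
- steel_weight: Bystander: plain steel disc weight, 50 mm across, 24 mm high; origin at the centre of its underside.
- tape_roll: Bystander: wide roll of grey tape lying flat, 116 mm across, 46 mm high; origin at the centre of its underside.
- thread_cone: Bystander: upright cone of thread, 52 mm across, 105 mm high; origin at the centre of its underside.
Mind the look-alikes: they are no part of the job. What is shaped like the carton but pink or purple is not meant.

How it is judged:
On the way:
1. the plunger is pressed past its click (2.5 mm) by the carton, which stands squarely on the pan behind the lip (x of carton in the frame of scale above -0.036 m and y of carton in the frame of scale between -0.04 and 0.04 m and z of carton in the frame of scale between 0.012 and 0.022 m and angle between carton's own z axis and vertical below 0.1 rad and angle between the x axis of carton and the x axis of scale, either way round below 0.2 rad and value of joint plunger above 0.0025 m and contact force between carton and plunger above 0.5 N), for 0.1 s.
At the end, for the whole second after the job is handed in: The carton rests flat (tilt under 0.04 rad) on the pan, wholly behind the lip (its origin at x > -36 mm in the scale's frame, 12 to 19 mm above the table), within 40 mm of the centre line and 0.2 rad of square, at rest (x of carton in the frame of scale above -0.036 m and y of carton in the frame of scale between -0.04 and 0.04 m and z of carton in the frame of scale between 0.012 and 0.019 m and angle between carton's own z axis and vertical below 0.04 rad and angle between the x axis of carton and the x axis of scale, either way round below 0.2 rad and linear speed of carton below 0.01 m/s); the robot touches nothing.
It fails at once if the plunger is over-pressed, beyond 7 mm (value of joint plunger above 0.007 m).
It fails at once if the fingers press the plunger themselves (contact force between the fingers and plunger above 1 N).
It fails at once if the carton is lifted (underside centre more than 40 mm above the table) (height (world z) of carton above 0.04 m).
It fails at once if the carton is tipped by more than 0.5 rad (angle between carton's own z axis and vertical above 0.5 rad).
It fails at once if a bystander is moved by more than 30 mm (distance of any of steel_weight, tape_roll, thread_cone from where it was at the start of the episode above 0.03 m).
It also fails if it takes over 70 s, if anything falls off the work surface, if the arm or the gripper's body presses on something with over 40 N, if the wrist force passes 120 N, or if a joint passes its speed limit or range.

## Robot

A 6-joint arm with a two-finger parallel gripper is mounted at the origin on the work surface; the furniture and walls round the work are solid. World frame = base frame: x ahead of the robot, y to its left, z up, the work surface at z = 0. Lengths are in m, angles in rad, forces in N, time in s.
With the tool pointing down it reaches from about 0.275 to 0.825 m from the base axis. Payload 4.9 kg.
Tool frame: the origin (TCP) lies at the very end of the fingers, on their centre line; the grasp point (between the pads) lies 19 mm behind it; z points along the fingers, y is the line along which they close (so a half turn about z gives the same grasp; the last joint's range is limited). The gripper opens to 85 mm and grips with 20 to 120 N. Pads are 22 mm wide; open, the fingers measure 114 mm over their backs; the gripper's body (76 mm by 85 mm) begins 54 mm behind the grasp point. The pads swing forward as they close: fully open they stand 13 mm farther back than shut.
Start: joints at [-1.286, 0.326, -0.193, 1.052, 0, 1.437], TCP at [0.224, -0.502, 0.2] pointing down, gripper open.
Joint ranges: [-2.65, 2.65], [-0.97, 1.79], [-1.3, 1.35], [-1.93, 2.1], [-1.47, 1.37], [-3.14, 3.14]. Speed limits (rad/s): [2.57, 2.57, 3.14, 3.14, 3.14, 3.14].

## Interface

Orientations are given as a 3x3 rotation matrix whose columns are the frame's x, y, z axes.
In Python, from plant import robot, vision, finder gives the robot as it stands. The module is installed in compiled form; this text tells all that it offers.
- The arm moves only by the shell command python3 -m jog 'ROWS' [FORCE]. ROWS is JSON, a list of rows, each a list of 5 numbers: the shift along the tool's x, y, z in m, then the turn about the tool's z in rad, then the opening in per cent of the stroke, from 0 (shut) to 100 (fully open). A call has 1 to 10 rows; each row is the pose to reach, as a shift and turn from the pose commanded when the call began, along the tool's axes at that moment; what a row does not reach only later rows make up. A row lasts 1/8 s, in which the tool goes at most 62.5 mm and 10.7 degrees, less where a joint would pass 70% of its speed; a pose out of reach is approached as far as the arm can. A call with a gripper value outside its range is refused whole. The fingers move at their own pace and stop on an object; FORCE is the grip in N (left out, the last holds). Time passes only in rows, so rows that repeat a pose let the fingers close. It gives the time, the measured TCP pose, the force, the opening and the grip force at its end, in the units of the state.
- robot.sense(): the state, without advancing time (a new reading comes with each control period).
- vision.get_image(name): name is "side" or "top"; returns (picture, depth): 420x560x3 uint8, red, green, blue; 420x560 float32, m along the optical axis (not along the pixel's ray), 0 where there is no reading.
- vision.get_calibration(name): a dict with "camera_matrix" (3x3 intrinsics, pixels), "R" (3x3) and "t" (3): a world point X has camera coordinates R X + t. Camera axes: x right, y down, z forward; pixel columns grow to the right and rows downward; lengths in m; the calibration is good to about 2 mm. A picture is of the moment at which its call begins. get_calibration takes no time and is no camera call.
- robot.finish_job(): hands the job in; it is judged then, once.
Trained networks look in the newest picture that a camera, given by its name, has taken for a name from the list of things; names that differ only in an ending like _2 or _b are one class to them, and where a whole thing is asked for, a point or a joint stands for the part that bears it (a point fixed in the world has none). Each returns a list of dicts, best first, with "score" (0 to 1); they miss things now and then, are a little off and sometimes report something else, mostly with a low value. They report only what shows in the picture. A call takes as long as a camera call. They do not tell look-alikes from the thing itself.
- finder.boxes_of(camera, label): "rect" ([left, top, right, bottom] in pixels, round what is visible of it).
The state is a dict: "t": time; "joint_pos": joint angles; "qd": joint speeds; "tau": joint torques, N m; "tcp_pos": TCP position; "tcp_rot": TCP orientation; "force": force on the tool from outside, world axes, zero at the start; "wrist_torque": the same for the moment, N m; "opening": finger opening in m; "finger_force": force on a finger pad.
Only numpy, scipy, OpenCV 4.12 (cv2) and the standard library are available. Lean on these libraries where they do the work, as an engineer would, in place of code of your own. Each camera call takes 0.05 s, during which the arm holds its last target. There are 200 camera calls.

## Working session

There is one attempt and no reset: what is moved stays moved. The work goes in short steps, Python scripts to look and compute and a shell command to move; the robot and the scene stay as the last step left them, time stands still between calls to the robot, and variables do not carry over. Pictures are saved under pics/ and viewed, at most 10 in all, crops included, and the job is handed in when it is done.

```bash
mkdir -p pics; python3 - <<'E'
from plant import robot, vision, finder
import cv2, numpy as np
for c in ("top","side"):
    im,d=vision.get_image(c); cv2.imwrite(f"pics/{c}0.png",im[:,:,::-1]); np.save(f"pics/{c}d.npy",d); np.save(f"pics/{c}i.npy",im)
    k=vision.get_calibration(c); print(c,k)
    for l in ("carton","scale","plunger","steel_weight","tape_roll","thread_cone"):
        print(l,[(np.round(b["rect"]).tolist(),round(b["score"],2)) for b in finder.boxes_of(c,l)][:3])
s=robot.sense();print(s["tcp_pos"],s["tcp_rot"],s["opening"],s["force"])
E
```

```text
top {'camera_matrix': array([[399.04695024,   0.        , 282.98206171],
       [  0.        , 399.04695024, 208.59038222],
       [  0.        ,   0.        ,   1.        ]]), 'R': array([[-0.02311153, -0.99968583,  0.00970046],
       [-0.9991253 ,  0.02275816, -0.03508148],
       [ 0.03484969, -0.01050276, -0.99933738]]), 't': array([0.04981488, 0.5352253 , 1.12751091])}
carton [([369.0, 271.0, 406.0, 323.0], 0.83), ([304.0, 263.0, 348.0, 301.0], 0.72)]
scale [([216.0, 156.0, 316.0, 244.0], 0.84)]
plunger []
steel_weight [([171.0, 184.0, 190.0, 204.0], 0.82)]
tape_roll [([172.0, 186.0, 189.0, 202.0], 0.71), ([214.0, 156.0, 319.0, 244.0], 0.68), ([346.0, 201.0, 384.0, 243.0], 0.46)]
thread_cone [([324.0, 113.0, 343.0, 138.0], 0.67)]
side {'camera_matrix': array([[496.38879991,   0.        , 284.61767739],
       [  0.        , 496.38879991, 209.91386934],
       [  0.        ,   0.        ,   1.        ]]), 'R': array([[ 0.98767194, -0.15651187,  0.00285943],
       [-0.05835422, -0.38507286, -0.92103946],
       [ 0.1452547 ,  0.90951796, -0.38945878]]), 't': array([-0.54529008,  0.09399   ,  1.41551597])}
carton [([194.0, 215.0, 230.0, 256.0], 0.88), ([167.0, 241.0, 219.0, 286.0], 0.62), ([255.0, 233.0, 302.0, 272.0], 0.58)]
scale [([242.0, 191.0, 316.0, 240.0], 0.57)]
plunger []
steel_weight [([275.0, 182.0, 287.0, 192.0], 0.5)]
tape_roll [([335.0, 196.0, 374.0, 226.0], 0.95)]
thread_cone [([354.0, 203.0, 376.0, 242.0], 0.81)]
[ 0.22369054 -0.50246866  0.19999806] [[ 9.13574643e-01  4.06671084e-01  3.02371871e-05]
 [ 4.06671085e-01 -9.13574643e-01 -4.21950301e-06]
 [ 2.59079775e-05  1.61514206e-05 -1.00000000e+00]] 0.08534772051549797 [-1.01920008 -0.78438876 -0.7459558 ]
```

View pics/top0.png

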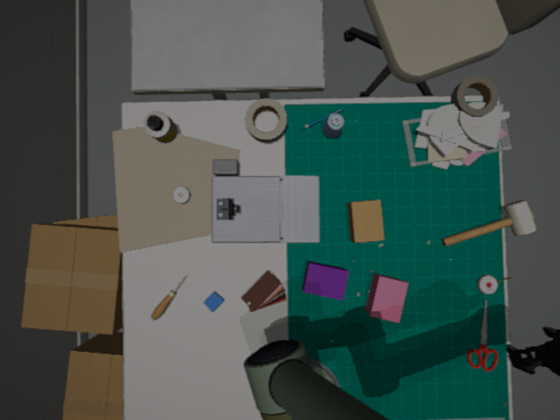

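View pics/side0.png

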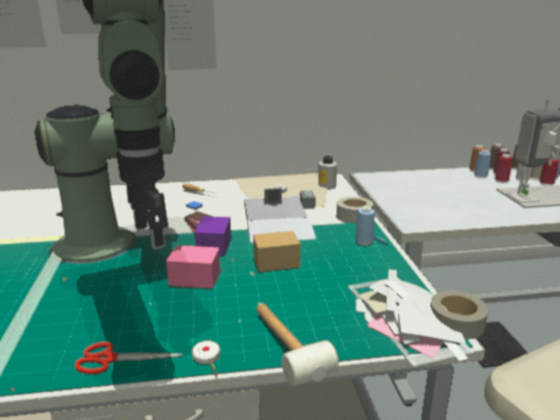

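The top picture shows the brown carton at (367,221), with the scale to its left: ramp at columns 282-320, pan at 212-282, bracket at (226,208) and housing at (226,167). The purple and pink look-alikes are at (326,281) and (388,299). Goods travel along world +y, and the arm is clear of the route.

```bash
cat > h.py <<'E'
import numpy as np, cv2
from plant import robot, vision, finder
def pts(d,c):
    k=vision.get_calibration(c);K=k["camera_matrix"];v,u=np.mgrid[:d.shape[0],:d.shape[1]]
    C=np.stack([(u-K[0,2])/K[0,0]*d,(v-K[1,2])/K[1,1]*d,d],-1)
    return (C-k["t"])@k["R"]
def onplane(uv,z,c):
    k=vision.get_calibration(c);r=np.c_[uv,np.ones(len(uv))]@np.linalg.inv(k["camera_matrix"]).T@k["R"]
    o=-k["R"].T@k["t"];return o+r*((z-o[2])/r[:,2])[:,None]
E
python3 - <<'E'
from h import *
im=np.load("pics/topi.npy");d=np.load("pics/topd.npy");P=pts(d,"top")
def rect(m,z,n):
    m=cv2.morphologyEx(m.astype(np.uint8),cv2.MORPH_OPEN,np.ones((3,3)))
    q,l,st,c=cv2.connectedComponentsWithStats(m);i=1+st[1:,4].argmax();l=(l==i)
    v,u=np.nonzero(l);r=cv2.minAreaRect((onplane(np.c_[u,v].astype(float),z,"top")[:,:2]*1000).astype(np.float32))
    print(n,l.sum(),r,"medz",np.median(P[l][:,2]));return l
W=np.zeros(d.shape,bool);W[190:255,335:395]=1
rect(W&(P[...,2]>.055)&(P[...,2]<.085),.07,"carton")
W[:]=0;W[150:250,200:325]=1
hsv=cv2.cvtColor(im,cv2.COLOR_RGB2HSV)
rect(W&(P[...,2]>.035),.052,"bracket")
W[:]=0;W[150:178,205:245]=1;rect(W&(P[...,2]>.025),.041,"housing")
for r in (185,200,225,238):
    print(r,[(c,round(1000*P[r-2:r+3,c,2].mean())) for c in range(204,330,4)])
for n in ("side","top"):
    cv2.imwrite(f"pics/{n}c.png",cv2.resize(np.load(f"pics/{n}i.npy")[150:260,200:400,::-1] if n=="top" else np.load(f"pics/{n}i.npy")[175:285,200:400,::-1],None,fx=4,fy=4,interpolation=cv2.INTER_CUBIC))
E
```

```text
carton 1218 ((496.02313232421875, -186.34649658203125), (109.48712158203125, 81.53498840332031), 3.538973808288574) medz 0.06852699202492826
bracket 341 ((654.113037109375, 197.34136962890625), (65.90763092041016, 41.379852294921875), 88.76490783691406) medz 0.03891455316445955
housing 407 ((655.6575927734375, 197.41236877441406), (69.4065933227539, 41.815635681152344), 88.76458740234375) medz 0.038390584702088136
185 [(204, 3), (208, 231), (212, 13), (216, 14), (220, 16), (224, 15), (228, 14), (232, 15), (236, 15), (240, 13), (244, 15), (248, 15), (252, 15), (256, 17), (260, 13), (264, 14), (268, 14), (272, 15), (276, 14), (280, 18), (284, 18), (288, 16), (292, 14), (296, 12), (300, 11), (304, 6), (308, 2), (312, 1), (316, 1), (320, -1), (324, -1), (328, -1)]
200 [(204, 2), (208, 1), (212, 15), (216, 18), (220, 21), (224, 18), (228, 64), (232, 18), (236, 17), (240, 15), (244, 15), (248, 15), (252, 15), (256, 14), (260, 14), (264, 14), (268, 13), (272, 15), (276, 15), (280, 17), (284, 18), (288, 15), (292, 13), (296, 11), (300, 10), (304, 6), (308, 4), (312, 0), (316, -2), (320, -2), (324, 0), (328, -2)]
225 [(204, -1), (208, 0), (212, 15), (216, 14), (220, 14), (224, 14), (228, 14), (232, 14), (236, 14), (240, 16), (244, 14), (248, 15), (252, 16), (256, 15), (260, 239), (264, 13), (268, 241), (272, 16), (276, 15), (280, 20), (284, 18), (288, 15), (292, 13), (296, 11), (300, 9), (304, 8), (308, 4), (312, 3), (316, 1), (320, -2), (324, -2), (328, -2)]
238 [(204, -4), (208, -5), (212, 14), (216, 15), (220, 15), (224, 15), (228, 16), (232, 15), (236, 14), (240, 14), (244, 15), (248, 15), (252, 17), (256, 14), (260, 13), (264, 15), (268, 12), (272, 14), (276, 16), (280, 20), (284, 19), (288, 14), (292, 15), (296, 12), (300, 11), (304, 8), (308, 4), (312, 0), (316, 230), (320, -1), (324, -1), (328, -2)]
```

View pics/topc.png

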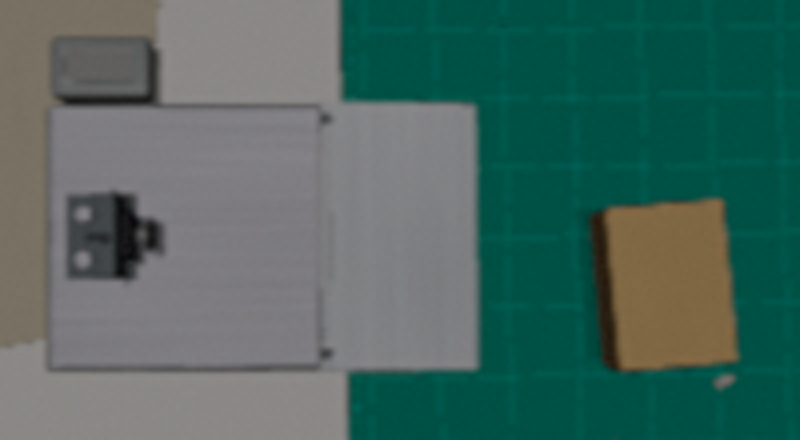

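The crop shows the pan with its far edge at crop column 48, the lip strip at about 320, the ramp foot at 478, and rows 104-370. The plunger tip ends near crop (162,237).

```bash
python3 - <<'E'
from h import *
def g(c,z): return onplane(np.array([[200+c[0]/4,150+c[1]/4]]),z,"top")[0]*1000
for n,c,z in [("far-y",(49,105),.016),("far+y",(49,370),.016),("lip-y",(320,104),.02),("lip+y",(320,370),.02),("foot-y",(477,102),.0),("foot+y",(478,370),.0),("tip",(163,237),.052),("tipL",(150,219),.052),("tipR",(150,253),.052),("brL",(68,195),.068),("brR",(68,278),.068)]: print(n,g(c,z).round(1))
E
```

```text
far-y [632.3 235.9  16. ]
far+y [444.9 239.1  16. ]
lip-y [628.3  43.9  20. ]
lip+y [440.6  48.2  20. ]
foot-y [629.6 -69.3   0. ]
foot+y [437.  -64.9   0. ]
tip [535.6 153.6  52. ]
tipL [548.1 162.3  52. ]
tipR [524.8 162.7  52. ]
brL [564.8 215.6  68. ]
brR [508.8 216.5  68. ]
```

```bash
python3 -m jog '[[0.047,-0.036,0,0.1,55],[0.095,-0.073,0,0.2,55],[0.142,-0.11,0,0.3,55],[0.19,-0.146,0,0.4375,55],[0.237,-0.183,0,0.4375,55],[0.285,-0.219,0,0.4375,55],[0.285,-0.219,0,0.4375,55],[0.285,-0.219,0,0.4375,55]]'
python3 -m jog '[[0,0,0.05,0,55],[0,0,0.1,0,55],[0,0,0.15,0,55],[0,0,0.175,0,55],[0,0,0.175,0,55],[0,0,0.175,0,55]]'
python3 -c "
from h import *
s=robot.sense();print(s['joint_pos'],s['tcp_rot'])
im,d=vision.get_image('side');cv2.imwrite('pics/s1.png',cv2.resize(im[150:300,150:400,::-1],None,fx=3,fy=3))"
```

```text
t: 1.7
tcp_pos: [0.3951, -0.1867, 0.2001]
tcp_rot: [[1.0, -0.018, 0.0], [-0.018, -1.0, -0.001], [0.0, 0.001, -1.0]]
force: [-0.5, 0.6, -0.2]
opening: 0.0467
finger_force: 0.0
t: 2.45
tcp_pos: [0.3953, -0.188, 0.0258]
tcp_rot: [[1.0, -0.021, 0.001], [-0.021, -1.0, -0.001], [0.001, 0.001, -1.0]]
force: [-0.2, 0.5, 0.5]
opening: 0.0472
finger_force: 0.0
[-6.12725368e-01  3.37949067e-01 -7.05757060e-01  5.25839428e-01
 -1.31146383e-04  2.54966126e+00] [[ 9.99783354e-01 -2.07929351e-02  9.47812613e-04]
 [-2.07921541e-02 -9.99783478e-01 -8.26605677e-04]
 [ 9.64794949e-04  8.06719530e-04 -9.99999209e-01]]
```

View pics/s1.png

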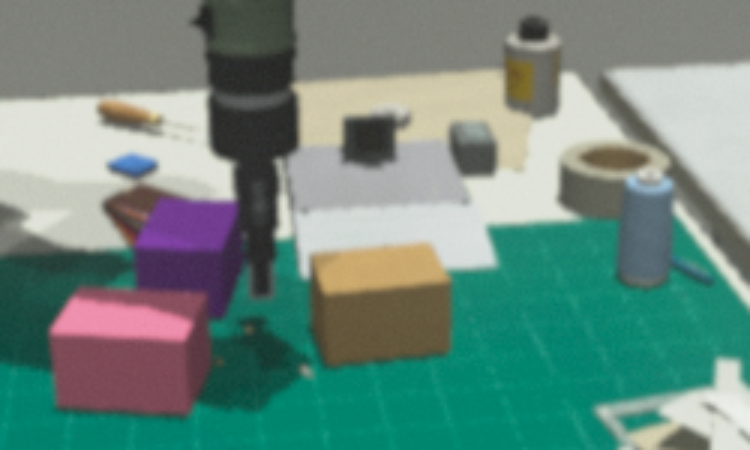

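The side crop shows the fingers standing free to the left of the carton at crop (262,290), ready for the sideways push.

```bash
python3 -m jog '[[0.012,0,0,0,55],[0.022,0,0,0,55],[0.028,0,0,0,55],[0.034,0,0,0,55],[0.04,0,0,0,55],[0.045,0,0,0,55],[0.05,0,0,0,55],[0.05,0,0,0,55]]'
python3 -m jog '[[0.005,0,0,0,55],[0.01,0,0,0,55],[0.015,0,0,0,55],[0.019,0,0,0,55],[0.019,0,0,0,55]]'
python3 -m jog '[[-0.01,0,0,0,55],[-0.04,0,0,0,55],[-0.06,0,-0.04,0,55],[-0.06,0,-0.1,0,55],[-0.06,0,-0.14,0,55],[-0.06,0,-0.14,0,55]]'
cat >> h.py <<'E'
def carton():
    im,d=vision.get_image("top");P=pts(d,"top");hsv=cv2.cvtColor(im,cv2.COLOR_RGB2HSV)
    m=(P[...,2]>.055)&(P[...,2]<.1)&(hsv[...,0]>8)&(hsv[...,0]<25)&(hsv[...,1]>90)
    m&=(P[...,0]>.4)&(P[...,0]<.66)&(P[...,1]>-.3)&(P[...,1]<.2)
    q,l,st,c=cv2.connectedComponentsWithStats(m.astype(np.uint8));l=l==1+st[1:,4].argmax()
    v,u=np.nonzero(l);z=np.median(P[l][:,2])
    r=cv2.minAreaRect((onplane(np.c_[u,v].astype(float),z,"top")[:,:2]*1000).astype(np.float32))
    c=np.array(r[0])-[536.5,124];e=np.array([.0187,.9998])
    print(l.sum(),np.round(r[0],1),np.round(r[1],1),round(r[2],1),"z",z.round(3),"scale xy",round(c@e,1),round(c@[-e[1],e[0]],1));return im
E
python3 -c "
from h import *
carton()"
```

```text
t: 3.5
tcp_pos: [0.446, -0.1879, 0.025]
tcp_rot: [[1.0, -0.019, 0.001], [-0.019, -1.0, -0.001], [0.001, 0.001, -1.0]]
force: [-1.0, 0.1, -0.6]
opening: 0.0468
finger_force: 0.2
t: 4.12
tcp_pos: [0.4649, -0.188, 0.025]
tcp_rot: [[1.0, -0.018, 0.001], [-0.018, -1.0, -0.0], [0.001, 0.0, -1.0]]
force: [-0.8, -0.9, -0.4]
opening: 0.047
finger_force: 0.4
t: 4.88
tcp_pos: [0.4062, -0.1882, 0.1683]
tcp_rot: [[1.0, -0.019, 0.007], [-0.019, -1.0, -0.004], [0.007, 0.004, -1.0]]
force: [0.3, -1.1, -0.4]
opening: 0.0469
finger_force: 0.0
1210 [ 529.3 -191.7] [ 81.6 105.6] 88.7 z 0.068 scale xy -315.7 1.3
```

The carton is now centred and square. Next I move round behind it.

```bash
python3 -m jog '[[0.015,0.05,0,-0.18,55],[0.03,0.088,0,-0.36,55],[0.06,0.088,0,-0.54,55],[0.09,0.088,0,-0.72,55],[0.125,0.088,0,-0.9,60],[0.125,0.088,0,-1.08,60],[0.125,0.088,0,-1.26,60],[0.125,0.088,0,-1.44,60],[0.125,0.088,0,-1.571,60],[0.125,0.088,0,-1.571,60]]'
python3 -m jog '[[0,0,0.05,0,60],[0,0,0.1,0,60],[0,0,0.145,0,60],[0,0,0.145,0,60],[0,0,0.145,0,60]]'
python3 -c "
from h import *
carton();print(robot.sense()['joint_pos'])"
```

```text
t: 6.18
tcp_pos: [0.5264, -0.2764, 0.1631]
tcp_rot: [[0.02, 1.0, -0.002], [1.0, -0.02, 0.002], [0.002, -0.002, -1.0]]
force: [0.1, -0.1, 0.1]
opening: 0.0515
finger_force: 0.0
t: 6.8
tcp_pos: [0.5279, -0.2774, 0.021]
tcp_rot: [[0.019, 1.0, 0.001], [1.0, -0.019, -0.0], [-0.0, 0.001, -1.0]]
force: [0.5, 0.3, 0.4]
opening: 0.0515
finger_force: 0.0
1210 [ 529.3 -191.6] [ 81.6 105.6] 88.7 z 0.069 scale xy -315.7 1.3
[-6.07598293e-01  5.77878099e-01 -2.90007264e-01  7.00079583e-01
  7.37102613e-05  9.82420155e-01]
```

```bash
python3 -m jog '[[0.02,0,0,0,60],[0.03,0,0,0,60],[0.038,0,0,0,60],[0.048,0,0,0,60],[0.06,0,0,0,60],[0.072,0,0,0,60],[0.084,0,0,0,60],[0.096,0,0,0,60],[0.108,0,0,0,60],[0.116,0,0,0,60]]'
python3 -c "
from h import *
carton()"
python3 -m jog '[[0.008,0,0,0,60],[0.016,0,-0.001,0,60],[0.024,0,-0.002,0,60],[0.032,0,-0.003,0,60],[0.04,0,-0.004,0,60],[0.04,0,-0.004,0,60]]'
python3 -c "
from h import *
im=carton()
im,d=vision.get_image('side');cv2.imwrite('pics/s2.png',cv2.resize(im[150:300,150:400,::-1],None,fx=3,fy=3))"
```

```text
t: 8.1
tcp_pos: [0.5304, -0.1615, 0.0208]
tcp_rot: [[0.019, 1.0, 0.002], [1.0, -0.019, -0.002], [-0.002, 0.002, -1.0]]
force: [0.3, -5.0, 2.3]
opening: 0.0514
finger_force: 2.4
1178 [ 531.2 -107.9] [ 81.3 105.8] 88.5 z 0.069 scale xy -231.9 1.0
t: 8.9
tcp_pos: [0.5307, -0.1214, 0.0242]
tcp_rot: [[0.019, 1.0, 0.001], [1.0, -0.019, -0.001], [-0.001, 0.001, -1.0]]
force: [1.3, -4.6, 1.4]
opening: 0.0515
finger_force: 2.5
1164 [531.9 -66.7] [ 80.8 105.1] 88.6 z 0.074 scale xy -190.8 1.0
```

View pics/s2.png

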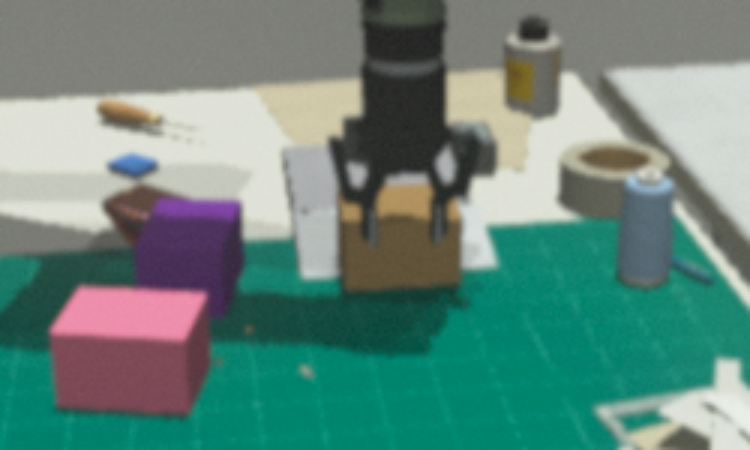

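The side crop shows the carton square on the ramp's foot, with both fingers at mid-height on its rear face. The push takes about 5 N. I go on, rising with the slope.

```bash
python3 -m jog '[[0.008,0,0,0,60],[0.016,0,-0.001,0,60],[0.024,0,-0.002,0,60],[0.032,0,-0.003,0,60],[0.04,0,-0.0045,0,60],[0.048,0,-0.006,0,60],[0.056,0,-0.0075,0,60],[0.064,0,-0.009,0,60],[0.064,0,-0.009,0,60]]'
python3 -c "
from h import *
carton()"
python3 -m jog '[[0.006,0,-0.0012,0,60],[0.012,0,-0.0024,0,60],[0.018,0,-0.0036,0,60],[0.024,0,-0.0048,0,60],[0.03,0,-0.006,0,60],[0.03,0,-0.006,0,60]]'
python3 -c "
from h import *
carton()
im,d=vision.get_image('side');cv2.imwrite('pics/s3.png',cv2.resize(im[150:300,150:400,::-1],None,fx=3,fy=3))"
```

```text
t: 10.12
tcp_pos: [0.5306, -0.0562, 0.0325]
tcp_rot: [[0.018, 1.0, -0.001], [1.0, -0.018, 0.002], [0.001, -0.001, -1.0]]
force: [-0.3, -2.7, -0.8]
opening: 0.0514
finger_force: 0.8
1009 [531.8   3.7] [ 69.2 106.4] 88.7 z 0.086 scale xy -120.4 2.5
t: 10.92
tcp_pos: [0.5324, -0.0263, 0.0393]
tcp_rot: [[0.018, 1.0, 0.001], [1.0, -0.018, 0.001], [0.001, 0.001, -1.0]]
force: [1.2, -3.1, 1.6]
opening: 0.0511
finger_force: 1.4
673 [532.5  39.6] [ 45.1 105.9] 88.7 z 0.089 scale xy -84.4 2.5
```

View pics/s3.png

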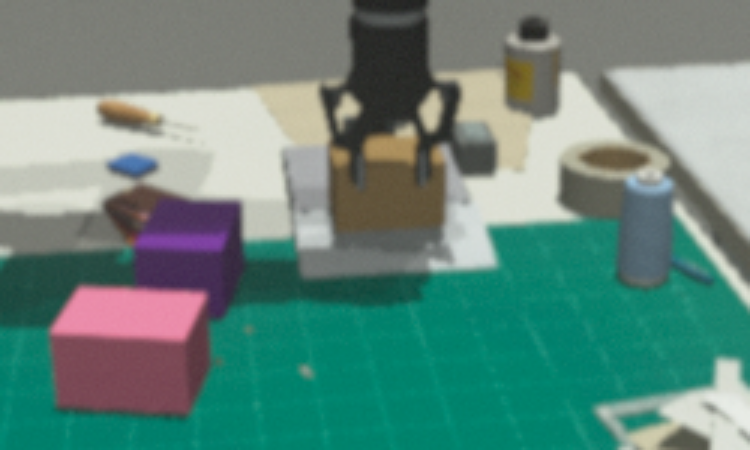

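The side crop shows the carton on the ramp, square, with the fingers on its rear face. Lateral offset is 2.5 mm. Next it goes over the lip.

```bash
python3 -m jog '[[0.005,0,-0.001,0,60],[0.01,0,-0.002,0,60],[0.015,0,-0.003,0,60],[0.02,0,-0.004,0,60],[0.025,0,-0.004,0,60],[0.025,0,-0.004,0,60]]'
python3 -c "
from h import *
carton()"
python3 -m jog '[[0.005,0,0,0,60],[0.01,0,0,0,60],[0.015,0,0,0,60],[0.02,0,0,0,60],[0.025,0,0,0,60],[0.025,0,0,0,60]]'
python3 -c "
from h import *
carton()
im,d=vision.get_image('side');cv2.imwrite('pics/s4.png',cv2.resize(im[150:300,150:400,::-1],None,fx=3,fy=3))"
```

```text
t: 11.78
tcp_pos: [0.5318, -0.0011, 0.0426]
tcp_rot: [[0.018, 1.0, -0.001], [1.0, -0.018, 0.001], [0.001, -0.001, -1.0]]
force: [-0.5, -0.6, -2.2]
opening: 0.0514
finger_force: 0.7
488 [533.2  70.2] [ 37.1 106.2] 88.8 z 0.087 scale xy -53.9 2.3
t: 12.58
tcp_pos: [0.5328, 0.0238, 0.0429]
tcp_rot: [[0.018, 1.0, -0.0], [1.0, -0.018, 0.001], [0.001, -0.0, -1.0]]
force: [-0.2, -1.1, -0.4]
opening: 0.0513
finger_force: 0.7
254 [534.1 104.7] [ 21.2 106.3] 88.8 z 0.086 scale xy -19.4 2.1
```

View pics/s4.png

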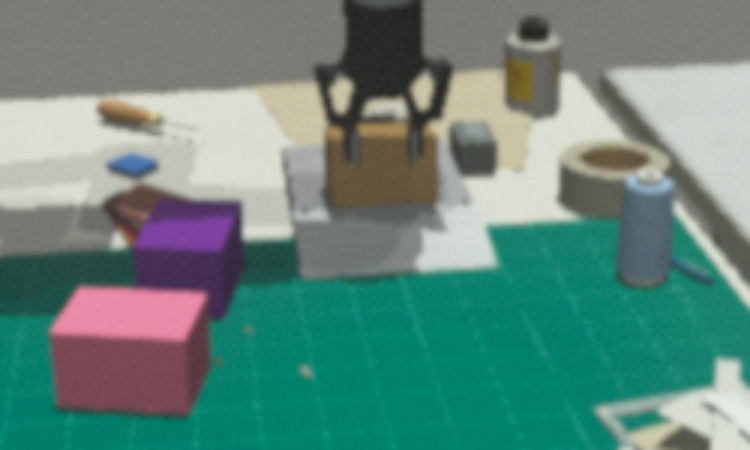

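The side crop shows the carton upright, its rear about to leave the lip and the fingers high on its rear face. After 18 mm more I back off slightly, lower the fingers, and look from the top with the arm clear.

```bash
python3 -m jog '[[0.004,0,0,0,60],[0.008,0,0,0,60],[0.012,0,0,0,60],[0.015,0,0,0,60],[0.018,0,0,0,60],[0.018,0,0,0,60]]'
python3 -m jog '[[-0.008,0,0,0,60],[-0.05,0,0,0,60],[-0.1,0,-0.02,0,60],[-0.1,0,-0.02,0,60]]'
python3 -c "
from h import *
im=carton()
cv2.imwrite('pics/t2.png',cv2.resize(im[150:260,200:400,::-1],None,fx=4,fy=4,interpolation=cv2.INTER_CUBIC))"
```

```text
t: 13.42
tcp_pos: [0.5332, 0.0415, 0.0429]
tcp_rot: [[0.018, 1.0, -0.0], [1.0, -0.018, 0.001], [0.001, -0.0, -1.0]]
force: [0.7, -1.8, 0.0]
opening: 0.0511
finger_force: 0.9
t: 13.92
tcp_pos: [0.5329, -0.0621, 0.0643]
tcp_rot: [[0.023, 1.0, 0.003], [1.0, -0.023, -0.0], [0.0, 0.003, -1.0]]
force: [0.4, -0.5, -0.3]
opening: 0.0511
finger_force: 0.0
1175 [533.6  84.7] [ 76.8 106.3] 88.8 z 0.087 scale xy -39.3 2.2
```

View pics/t2.png

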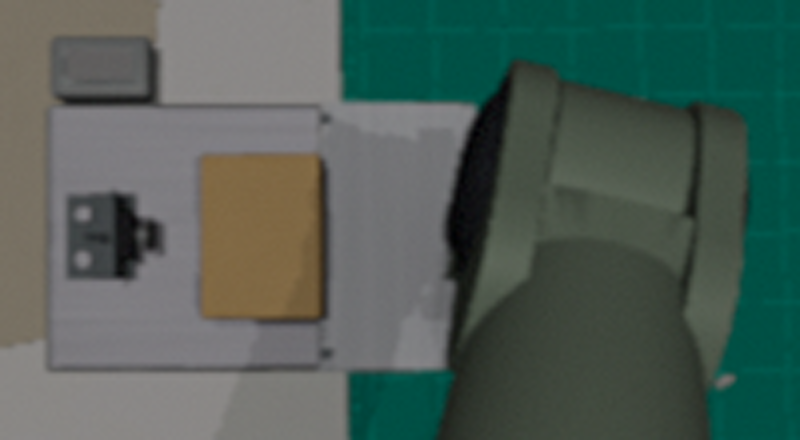

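The top crop shows the carton square on the pan, with its front at crop column 199 and its rear at 321, still just on the lip strip. The plunger tip is at column 162, about 29 mm ahead. I come back lower and push on.

```bash
python3 -m jog '[[0.04,0,0,0,60],[0.076,0,0.02,0,60],[0.076,0,0.031,0,60],[0.076,0,0.031,0,60],[0.082,0,0.031,0,60],[0.088,0,0.031,0,60],[0.094,0,0.031,0,60],[0.1,0,0.031,0,60],[0.104,0,0.031,0,60],[0.104,0,0.031,0,60]]'
python3 -c "
from h import *
im=carton()"
python3 -m jog '[[0.002,0,0,0,60],[0.004,0,0,0,60],[0.006,0,0,0,60],[0.006,0,0,0,60]]'
python3 -c "
from h import *
im=carton()
cv2.imwrite('pics/t3.png',cv2.resize(im[150:260,200:400,::-1],None,fx=4,fy=4,interpolation=cv2.INTER_CUBIC))"
```

```text
t: 15.22
tcp_pos: [0.5332, 0.0452, 0.0319]
tcp_rot: [[0.018, 1.0, -0.0], [1.0, -0.018, -0.0], [-0.0, -0.0, -1.0]]
force: [-0.4, -2.4, -1.1]
opening: 0.0512
finger_force: 0.8
26 [501.5 133.3] [ 2.7 34.5] 88.9 z 0.084 scale xy 8.6 35.2
t: 15.78
tcp_pos: [0.5334, 0.0512, 0.032]
tcp_rot: [[0.018, 1.0, 0.0], [1.0, -0.018, 0.0], [0.0, 0.0, -1.0]]
force: [-0.5, -0.8, -1.8]
opening: 0.0515
finger_force: 0.8
22 [499.  141.2] [ 2.6 29.2] 88.9 z 0.085 scale xy 16.5 37.8
```

View pics/t3.png

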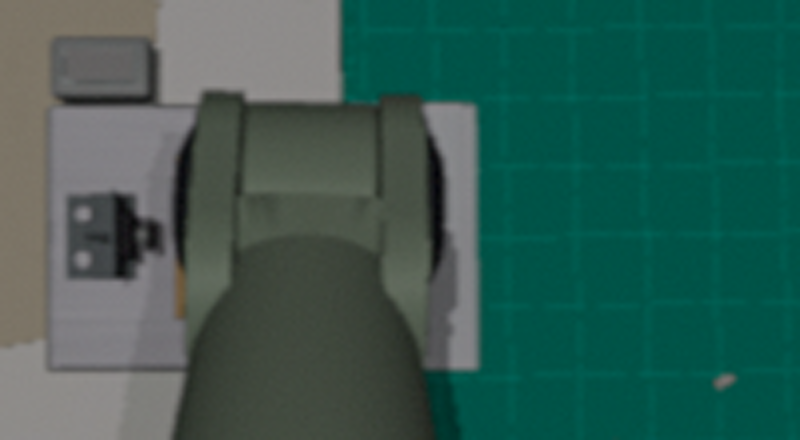

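The top crop shows the carton's front at crop column 176, about 11 mm short of the tip at 162. Now I take fine steps and watch the force.

```bash
f(){ grep -E 'tcp_pos|force: \[' | tr '\n' ' '; echo; }
python3 -m jog '[[0.002,0,0,0,60],[0.004,0,0,0,60],[0.005,0,0,0,60],[0.005,0,0,0,60]]'|f
python3 -m jog '[[0.001,0,0,0,60],[0.001,0,0,0,60],[0.001,0,0,0,60]]'|f
python3 -m jog '[[0.001,0,0,0,60],[0.001,0,0,0,60],[0.001,0,0,0,60]]'|f
python3 -m jog '[[0.001,0,0,0,60],[0.001,0,0,0,60],[0.001,0,0,0,60]]'|f
python3 -m jog '[[0,0,0,0,60]]'|f
```

```text
tcp_pos: [0.5335, 0.0562, 0.032] force: [0.4, -2.5, -0.9] 
tcp_pos: [0.5335, 0.057, 0.032] force: [-0.9, -1.7, -1.0] 
tcp_pos: [0.5335, 0.058, 0.032] force: [0.1, -1.7, -1.3] 
tcp_pos: [0.5335, 0.059, 0.032] force: [0.1, -1.5, -0.9] 
tcp_pos: [0.5336, 0.059, 0.032] force: [0.3, -2.0, -1.2]
```

```bash
f(){ grep -E 'tcp_pos|force: \[' | tr '\n' ' '; echo; }
python3 -m jog '[[0.001,0,0,0,60],[0.001,0,0,0,60],[0.001,0,0,0,60]]'|f
python3 -m jog '[[0.001,0,0,0,60],[0.001,0,0,0,60],[0.001,0,0,0,60]]'|f
python3 -m jog '[[0.001,0,0,0,60],[0.001,0,0,0,60],[0.001,0,0,0,60]]'|f
python3 -m jog '[[0,0,0,0,60]]'|f
```

```text
tcp_pos: [0.5336, 0.06, 0.032] force: [-0.3, -0.9, -1.6] 
tcp_pos: [0.5336, 0.061, 0.032] force: [-0.1, -1.9, -0.9] 
tcp_pos: [0.5336, 0.062, 0.032] force: [1.0, -2.5, -1.3] 
tcp_pos: [0.5336, 0.062, 0.032] force: [0.1, -1.5, -0.5]
```

```bash
f(){ grep -E 'tcp_pos|force: \[' | tr '\n' ' '; echo; }
python3 -m jog '[[0.001,0,0,0,60],[0.001,0,0,0,60],[0.001,0,0,0,60]]'|f
python3 -m jog '[[0,0,0,0,60]]'|f
python3 -m jog '[[0.001,0,0,0,60],[0.001,0,0,0,60],[0.001,0,0,0,60]]'|f
python3 -m jog '[[0,0,0,0,60]]'|f
```

```text
tcp_pos: [0.5336, 0.063, 0.032] force: [0.4, -2.0, -1.4] 
tcp_pos: [0.5336, 0.063, 0.032] force: [-0.3, -1.4, -1.1] 
tcp_pos: [0.5336, 0.064, 0.032] force: [-0.7, -2.5, -0.9] 
tcp_pos: [0.5336, 0.064, 0.032] force: [0.4, -1.7, -1.7]
```

```bash
f(){ grep -E 'tcp_pos|force: \[' | tr '\n' ' '; echo; }
python3 -m jog '[[0.001,0,0,0,60],[0.001,0,0,0,60],[0.001,0,0,0,60]]'|f
python3 -m jog '[[0,0,0,0,60]]'|f
python3 -m jog '[[0.001,0,0,0,60],[0.001,0,0,0,60],[0.001,0,0,0,60]]'|f
python3 -m jog '[[0,0,0,0,60]]'|f
```

```text
tcp_pos: [0.5336, 0.065, 0.032] force: [-0.1, -2.2, -0.8] 
tcp_pos: [0.5337, 0.065, 0.032] force: [0.1, -1.3, -0.4] 
tcp_pos: [0.5337, 0.066, 0.032] force: [-0.3, -2.0, -0.7] 
tcp_pos: [0.5336, 0.066, 0.032] force: [0.1, -1.7, -0.8]
```

```bash
f(){ grep -E 'tcp_pos|force: \[' | tr '\n' ' '; echo; }
python3 -m jog '[[0.001,0,0,0,60],[0.001,0,0,0,60],[0.001,0,0,0,60]]'|f
python3 -m jog '[[0,0,0,0,60]]'|f
python3 -m jog '[[0.001,0,0,0,60],[0.001,0,0,0,60],[0.001,0,0,0,60]]'|f
python3 -m jog '[[0,0,0,0,60]]'|f
python3 -c "
from h import *
im=carton();k=vision.get_calibration('top')
for y in (150,152,154,156,158,160):
  p=k['camera_matrix']@(k['R']@[.5366,y/1000,.052]+k['t']);print(y,4*(p[0]/p[2]-200))
cv2.imwrite('pics/t4.png',cv2.resize(im[180:240,205:285,::-1],None,fx=8,fy=8,interpolation=cv2.INTER_CUBIC))"
```

```text
tcp_pos: [0.5337, 0.067, 0.032] force: [-0.0, -2.9, -0.6] 
tcp_pos: [0.5337, 0.067, 0.032] force: [-0.5, -1.2, -0.7] 
tcp_pos: [0.5337, 0.068, 0.032] force: [0.2, -1.8, -2.0] 
tcp_pos: [0.5337, 0.068, 0.032] force: [1.0, -2.0, -0.7] Traceback (most recent call last):
  File "<string>", line 3, in <module>
    im=carton();k=vision.get_calibration('top')
  File "h.py", line 14, in carton
    q,l,st,c=cv2.connectedComponentsWithStats(m.astype(np.uint8));l=l==1+st[1:,4].argmax()
                                                                         ~~~~~~~~~~~~~~~^^
ValueError: attempt to get argmax of an empty sequence
```

```bash
f(){ grep -E 'tcp_pos|force: \[' | tr '\n' ' '; echo; }
python3 -m jog '[[0.001,0,0,0,60],[0.001,0,0,0,60],[0.001,0,0,0,60]]'|f
python3 -m jog '[[0.001,0,0,0,60],[0.001,0,0,0,60],[0.001,0,0,0,60]]'|f
python3 -m jog '[[0.001,0,0,0,60],[0.001,0,0,0,60],[0.001,0,0,0,60]]'|f
python3 -m jog '[[0,0,0,0,60]]'|f
```

```text
tcp_pos: [0.5337, 0.069, 0.032] force: [-0.3, -2.4, -0.8] 
tcp_pos: [0.5337, 0.07, 0.032] force: [0.2, -1.7, -0.7] 
tcp_pos: [0.5337, 0.0705, 0.032] force: [-0.4, -4.5, -0.2] 
tcp_pos: [0.5338, 0.0706, 0.032] force: [0.1, -4.8, 1.1]
```

Contact has been felt at TCP y of about 0.070. I continue in half-millimetre steps.

```bash
f(){ grep -E 'tcp_pos|force: \[' | tr '\n' ' '; echo; }
python3 -m jog '[[0.0005,0,0,0,60],[0.0005,0,0,0,60],[0.0005,0,0,0,60]]'|f
python3 -m jog '[[0.0005,0,0,0,60],[0.0005,0,0,0,60],[0.0005,0,0,0,60]]'|f
python3 -m jog '[[0.0005,0,0,0,60],[0.0005,0,0,0,60],[0.0005,0,0,0,60]]'|f
python3 -m jog '[[0,0,0,0,60]]'|f
```

```text
tcp_pos: [0.5338, 0.0709, 0.032] force: [0.4, -6.4, 0.2] 
tcp_pos: [0.5338, 0.0711, 0.032] force: [0.1, -6.5, -0.0] 
tcp_pos: [0.5338, 0.0713, 0.032] force: [-0.2, -7.0, -0.8] 
tcp_pos: [0.5337, 0.0713, 0.032] force: [-1.0, -7.1, -0.3]
```

```bash
f(){ grep -E 'tcp_pos|force: \[' | tr '\n' ' '; echo; }
python3 -m jog '[[0.0005,0,0,0,60],[0.0005,0,0,0,60],[0.0005,0,0,0,60]]'|f
python3 -m jog '[[0.0005,0,0,0,60],[0.0005,0,0,0,60],[0.0005,0,0,0,60]]'|f
python3 -m jog '[[0,0,0,0,60],[0,0,0,0,60]]'|f
```

```text
tcp_pos: [0.5338, 0.0716, 0.032] force: [0.2, -8.0, 0.3] 
tcp_pos: [0.5338, 0.0718, 0.0321] force: [-1.2, -8.1, 0.6] 
tcp_pos: [0.5337, 0.0718, 0.032] force: [-0.0, -8.4, -0.0]
```

```bash
f(){ grep -E 'tcp_pos|force: \[' | tr '\n' ' '; echo; }
python3 -m jog '[[0.0005,0,0,0,60],[0.0005,0,0,0,60],[0.0005,0,0,0,60]]'|f
python3 -m jog '[[0.0005,0,0,0,60],[0.0005,0,0,0,60],[0.0005,0,0,0,60]]'|f
python3 -m jog '[[0,0,0,0,60],[0,0,0,0,60]]'|f
```

```text
tcp_pos: [0.5338, 0.0721, 0.0321] force: [-0.3, -8.6, 1.0] 
tcp_pos: [0.5337, 0.0725, 0.0321] force: [-0.4, -9.1, 0.9] 
tcp_pos: [0.5337, 0.0725, 0.0321] force: [0.7, -9.4, 2.1]
```

```bash
f(){ grep -E 'tcp_pos|force: \[' | tr '\n' ' '; echo; }
python3 -m jog '[[0.0005,0,0,0,60],[0.0005,0,0,0,60],[0.0005,0,0,0,60]]'|f
python3 -m jog '[[0,0,0,0,60],[0,0,0,0,60]]'|f
python3 -c "
from h import *
im,d=vision.get_image('side');cv2.imwrite('pics/s5.png',cv2.resize(im[170:250,230:330,::-1],None,fx=7,fy=7,interpolation=cv2.INTER_CUBIC))"
```

```text
tcp_pos: [0.5337, 0.0732, 0.0321] force: [-0.4, -9.0, 1.5] 
tcp_pos: [0.5338, 0.0733, 0.0321] force: [-0.8, -9.3, 0.7]
```

```bash
f(){ grep -E 'tcp_pos|force: \[' | tr '\n' ' '; echo; }
python3 -m jog '[[0.0005,0,0,0,60],[0.0005,0,0,0,60],[0.0005,0,0,0,60]]'|f
python3 -m jog '[[0,0,0,0,60],[0,0,0,0,60]]'|f
```

```text
tcp_pos: [0.5339, 0.0747, 0.032] force: [-1.2, -6.1, 0.3] 
tcp_pos: [0.5338, 0.0747, 0.032] force: [-0.9, -6.6, 0.2]
```

The click shows as a drop in force from 9.2 to 6.3 N with a 1.4 mm jump, and it has been held for over 0.3 s. Now I back away.

```bash
python3 -m jog '[[-0.003,0,0,0,60],[-0.006,0,0,0,60],[-0.012,0,0,0,60],[-0.03,0,0,0,60],[-0.07,0,-0.02,0,60],[-0.12,0,-0.05,0,60],[-0.15,0,-0.1,0,60],[-0.15,0,-0.1,0,60],[-0.15,0,-0.1,0,60]]'
python3 -c "
from h import *
im=carton()
cv2.imwrite('pics/t5.png',cv2.resize(im[150:260,200:400,::-1],None,fx=4,fy=4,interpolation=cv2.INTER_CUBIC))"
```

```text
t: 28.8
tcp_pos: [0.5308, -0.075, 0.1318]
tcp_rot: [[0.019, 1.0, 0.0], [1.0, -0.019, 0.0], [0.0, 0.0, -1.0]]
force: [-0.6, 0.3, -1.1]
opening: 0.0513
finger_force: 0.0
1204 [534.5 122. ] [ 77.1 106.4] 88.8 z 0.084 scale xy -2.0 2.0
```

View pics/t5.png

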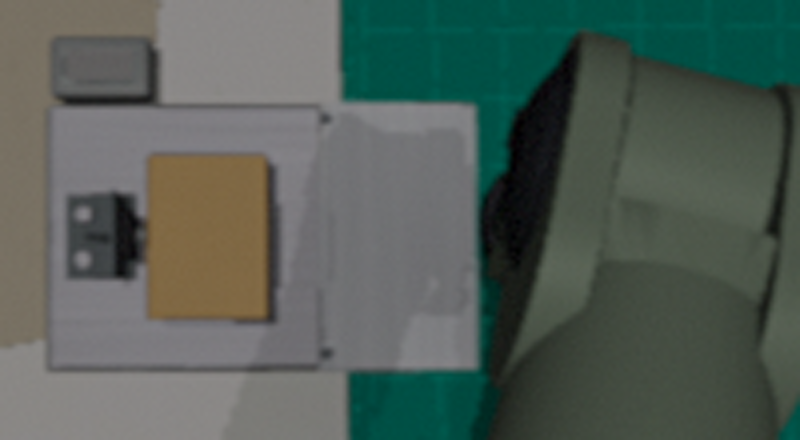

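The crop shows the carton flat and square on the pan (crop columns 148-268, rows 154-318) and clear of the lip at 320. It stands against the plunger, with the arm clear.

```bash
python3 -c "
from plant import robot
print(robot.finish_job())"
```

```text
the job is handed in; nothing more can be done
None
```

The carton was pushed up the ramp and over the lip onto the pan until the plunger clicked (force fell from 9.2 to 6.3 N). It was left flat and square, about 2 mm off the centre line, with the arm clear, and the job is handed in; no verdict was returned.

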